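Clamp the solvent bottle and take off its safety cap

TASK

The white bottle stands loose in the blue bench clamp: swing the clamp's red cam lever fully round by its black knob so that the jaw locks on the bottle, then press the bottle's red safety cap down, give it a quarter turn counterclockwise while it is pressed, and lift it off. Finish while still holding the cap in the gripper, upright and still, straight above the bottle about a hand's width up, with the lever left locked and the bottle still standing in the clamp. Leave the other things on the bench where they are.

Things in the scene. Friction and masses are not known exactly. Their poses are not given: they have to be found in the camera images.
- clamp: Blue bench clamp, fixed to the bench, base plate 120 x 225 x 12 mm. Origin: on the bench surface under the bottle's axis; z up. Its V stop (top 72 mm above the bench) is on the -y side, the jaw with a black rubber pad (top 58 mm) on the +y side; the jaw slides along -y to the bottle. The red lever turns on a pivot at clamp (0, 105) mm.
- lever_pivot (a point): Point on the lever's vertical turning axis, 111 mm above the bench (the height of the knob's top); the lever's hub itself is lower, its top at 78 mm (83 mm with its bolt).
- lever_knob (a point): Centre of the top of the black upright knob at the lever's tip, 111 mm above the bench, 85 mm from the pivot axis. The knob is a round post of 18 mm diameter that stands free from 78 to 111 mm above the bench, on a red arm 16 mm wide lying at 66 to 76 mm.
- lever (a joint): Angle of the cam lever, rad: 0 open, 1.57 fully round (end stop) = jaw locked; starts at 0 to 0.2. Grows counterclockwise seen from above; at 0 the lever points halfway between the clamp's +x and +y, at 1.57 between -x and +y. Needs 2 to 5 N at the knob, stays where left. The pad reaches the bottle late in the swing.
- bottle: White round bottle with a yellow band, 72 mm diameter, about 0.6 kg, loose, upright on the clamp's 12 mm base plate. Origin: centre of its underside; z up. The shoulder slopes from 36 mm radius at 85 mm to 16 mm radius at 106 mm above its underside; the cap's lower rim is at 119 mm.
- cap: Red ribbed safety cap with a white bar on its top, 52 mm diameter, 28 mm high, 35 g, loose, latched on the bottle. Origin: centre of its lower rim, 131 mm above the bench at the start; z up. Pressed down and kept down it turns counterclockwise seen from above (never clockwise); at 50 to 120 degrees (0.9 to 2.1 rad) from its start it is free to lift off. Unpressed it neither turns nor lifts.
- cap_top (a point): Centre of the cap's top face, 28 mm above its lower rim, 159 mm above the bench at the start.
- cap_spring (a joint): How far the spring under the cap is pressed, m: 0 at rest, at most 0.007. The latch clears at 0.004; 0.005 to 0.006 is best. It takes about 6 N to start and 10 N when fully down.
- tin: Bystander: white tin with a green band, 64 mm diameter, 70 mm high, near the clamp. Origin: centre of its underside.
- wrench: Bystander: steel wrench lying near the clamp. Origin: centre of its underside.
- jar: Bystander: amber jar with black lid, 68 mm diameter, 100 mm high. Origin: centre of its underside.
- screw_box: Bystander: cardboard box 90 x 60 x 40 mm. Origin: centre of its underside.
- oil_can: Bystander: grey bottle with blue label and yellow cap, 60 mm diameter, 150 mm high. Origin: centre of its underside.
- screwdriver: Bystander: screwdriver lying on the bench. Origin: centre of its underside.
- padlock: Bystander: brass padlock lying flat, 40 x 45 x 18 mm with a steel shackle. Origin: under its brass body.

How it is judged:
By the outcome, as a careful person would: the job done as asked, in the order asked, and still so for the second after the job is handed in, while the arm keeps its last pose, push and grip.
It also fails if it takes over 51 s, if anything falls off the work surface, if the arm or the gripper's body presses on something with over 40 N, if the wrist force passes 120 N, or if a joint passes its speed limit or range.

ROBOT

A 6-joint arm with a two-finger parallel gripper is mounted at the origin on the work surface. World frame = base frame: x ahead of the robot, y to its left, z up, the work surface at z = 0. Lengths are in mm, angles in rad, forces in N, time in s.
With the tool pointing down it reaches from about 350 to 775 mm from the base axis. Payload 7.3 kg.
Tool frame: the origin (TCP) lies on the mounting face of the last link; the fingertips stand 178 mm ahead of it and the grasp point (between the pads) lies 159 mm ahead of it; z points along the fingers, y is the line along which they close (so a half turn about z gives the same grasp; the last joint's range is limited). The gripper opens to 92 mm and grips with 3 to 60 N. Pads are 19 mm wide; open, the fingers measure 130 mm over their backs; the gripper's body (75 mm by 190 mm) begins 47 mm behind the grasp point.
Start: joints at [-1.465, 0.342, 1.524, -0, 1.275, -0.146], TCP at [130.822, -508.442, 404.741] pointing down, gripper open.
Joint ranges: [-2.53, 2.53], [-0.77, 2.02], [0.04, 2.7], [-1, 4.14], [0.28, 2.66], [-3.11, 3.11]. Speed limits (rad/s): [2.57, 2.57, 3.14, 3.14, 3.14, 3.14].

INTERFACE

Orientations are given as [roll, pitch, yaw] about the fixed x, y, z axes, in that order (R = Rz(yaw) Ry(pitch) Rx(roll)).
In Python, from plant import bot, imaging gives the robot as it stands (bot), with the cameras (imaging).
- The arm moves only by the shell command python3 shift.py 'ROWS'. ROWS is a JSON list of rows, 1 to 5 of them, each of 5 numbers: the finger opening in mm, then dx, dy, dz in mm, then a turn about the tool's z in rad; each row is the pose to reach, as a shift and turn from the pose commanded when the command began, along the tool's axes at that moment; what a row does not reach only later rows make up. A row lasts 1/8 s, in which the tool goes at most 62.5 mm and 0.188 rad, less where a joint would pass 70% of its speed; a pose out of reach is approached as far as the arm can. The fingers move at their own pace and stop on an object; the grip force is fixed at half the most. Time passes only in rows, so rows that do not move let the fingers close. It prints the time, the measured TCP pose, the force, the opening and the grip force at its end.
- bot.get_obs(): the state, without advancing time (a new reading comes with each control period).
- imaging.capture(name): name is "side" or "top" or "wrist"; returns a dict with "color" (480x640x3 uint8, red, green, blue), "K" (3x3 intrinsics, pixels), "k1" (the pictures are not rectified: a ray, as slopes to the right and down, at radius r is drawn at 1 + k1 r^2 times it, then the intrinsics apply), "R" (3x3) and "t" (3): a world point X has camera coordinates R X + t. Camera axes: x right, y down, z forward; pixel columns grow to the right and rows downward; lengths in mm; the calibration is good to about 2 mm. A picture is of the moment at which its call begins. There is no depth.
- bot.close_job(): hands the job in; it is judged then, once.
The state is a dict: "time": time; "joint_positions": joint angles; "dq": joint speeds; "tau": joint torques, N m; "tool_pos": TCP position; "tcp_rot": TCP orientation; "contact_force": force on the tool from outside, world axes, zero at the start; "moment": the same for the moment, N m; "grip_width": finger opening in mm; "finger_force": force on a finger pad.
Only numpy, scipy, OpenCV 4.12 (cv2) and the standard library are available. Lean on these libraries where they do the work, as an engineer would, in place of code of your own. Each camera call takes 0.05 s, during which the arm holds its last target. There are 200 camera calls.

## Working session

There is one attempt and no reset: what is moved stays moved. The work goes in short steps, Python scripts to look and compute and a shell command to move; the robot and the scene stay as the last step left them, time stands still between calls to the robot, and variables do not carry over. Pictures are saved under pics/ and viewed, at most 10 in all, crops included, and the job is handed in when it is done.

```bash
ls; mkdir -p pics; python3 - <<'E'
from plant import bot, imaging
import cv2,numpy as np
o=bot.get_obs(); print({k:np.round(v,3).tolist() for k,v in o.items()})
for n in("top","side"):
    c=imaging.capture(n); cv2.imwrite(f"pics/{n}0.png",c["color"][:,:,::-1]); print(n,c["K"].tolist(),c["k1"],np.round(c["R"],4).tolist(),np.round(c["t"],1).tolist())
E
```

```text
pics
plant.py
shift.py
{'time': 0.0, 'joint_positions': [-1.465, 0.343, 1.525, -0.0, 1.275, -0.146], 'dq': [0.003, -0.001, -0.001, -0.0, -0.0, -0.001], 'tau': [-0.001, -43.125, -24.422, 0.072, 0.056, -0.0], 'tool_pos': [130.816, -508.287, 404.06], 'tcp_rot': [-3.14, -0.0, 0.252], 'contact_force': [0.045, 0.107, 1.268], 'moment': [0.025, 0.043, 0.028], 'finger_force': 0.0, 'grip_width': 91.544}
top [[593.7413461334289, 0.0, 320.53153097921233], [0.0, 593.7413461334289, 237.2873886701615], [0.0, 0.0, 1.0]] -0.07030726171694648 [[-0.0181, -0.9998, -0.0041], [-0.978, 0.0186, -0.2078], [0.2079, 0.0002, -0.9782]] [-0.1, 566.9, 1740.7]
side [[449.262834559975, 0.0, 320.1361255948295], [0.0, 449.262834559975, 238.60907022981465], [0.0, 0.0, 1.0]] -0.008547013797594254 [[-0.8515, -0.5242, 0.0113], [-0.3883, 0.616, -0.6854], [0.3524, -0.588, -0.7281]] [479.3, 291.1, 969.8]
```

View pics/top0.png

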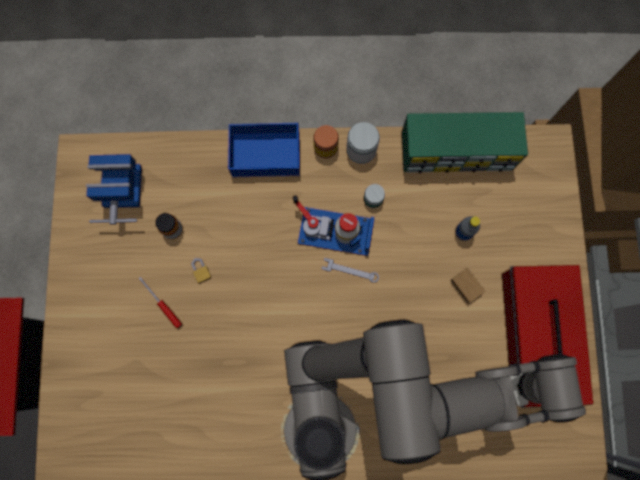

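View pics/side0.png

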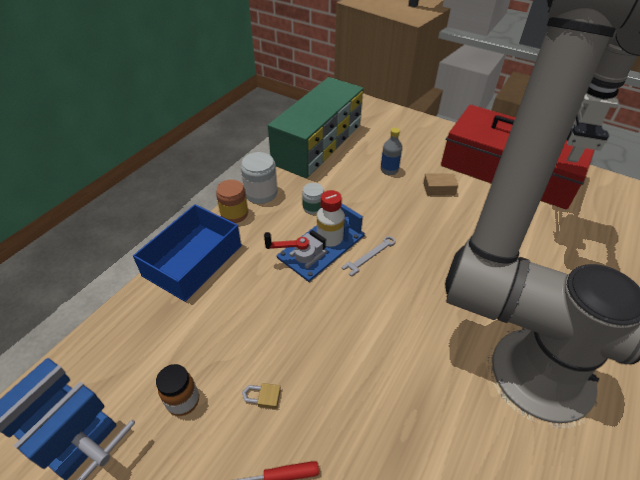

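The top view shows the cap near (348,222), the lever hub near (312,222) and the knob near (297,200). In the side view the cap is near (331,200), the knob near (268,240) and the hub near (303,243).

```bash
cat > h.py <<'E'
from plant import bot, imaging
import cv2,numpy as np
def cap(n):
    c=imaging.capture(n); c["hsv"]=cv2.cvtColor(c["color"],cv2.COLOR_RGB2HSV); return c
def ray(c,uv):
    K=c["K"]; d=np.array([(uv[0]-K[0,2])/K[0,0],(uv[1]-K[1,2])/K[1,1]]); p=d.copy()
    for _ in range(20): p=d/(1+c["k1"]*(p@p))
    R=np.array(c["R"]); return -R.T@np.array(c["t"]), R.T@np.array([*p,1])
def plane(c,uv,z):
    o,d=ray(c,uv); return o+d*(z-o[2])/d[2]
def proj(c,X):
    x=np.array(c["R"])@X+c["t"]; p=x[:2]/x[2]; p=p*(1+c["k1"]*(p@p)); K=c["K"]; return np.array([K[0,0]*p[0]+K[0,2],K[1,1]*p[1]+K[1,2]])
def tri(obs):
    A=np.zeros((3,3));b=np.zeros(3)
    for c,uv in obs:
        o,d=ray(c,uv); d/=np.linalg.norm(d); M=np.eye(3)-np.outer(d,d); A+=M;b+=M@o
    X=np.linalg.solve(A,b); return X,[float(np.linalg.norm(proj(c,X)-uv)) for c,uv in obs]
def mask(c,kind):
    h,s,v=[c["hsv"][:,:,i].astype(int) for i in range(3)]
    if kind=="red": m=((h<8)|(h>172))&(s>140)&(v>70)
    if kind=="black": m=(v<50)
    if kind=="white": m=(s<60)&(v>130)
    return m.astype(np.uint8)
def blobs(c,kind,box,amin=6):
    m=mask(c,kind); k=np.zeros_like(m); x0,y0,x1,y1=box; k[y0:y1,x0:x1]=1
    n,l,st,ce=cv2.connectedComponentsWithStats(m*k)
    return [(st[i].tolist(),ce[i].round(1).tolist()) for i in range(1,n) if st[i][4]>=amin]
E
python3 - <<'E'
from h import *
t=cap("top"); s=cap("side")
for k in("red","black","white"):
    print(k,"top",blobs(t,k,(285,185,385,260))); print(k,"side",blobs(s,k,(255,180,370,275)))
a=cv2.resize(t["color"][180:260,280:390],None,fx=5,fy=5,interpolation=2)
b=cv2.resize(s["color"][180:280,255:375],None,fx=4,fy=4,interpolation=2)[:400,:]
cv2.imwrite("pics/crop1.png",np.vstack([np.pad(a,((0,0),(0,0),(0,0))),])[:,:,::-1]); cv2.imwrite("pics/crop2.png",b[:,:,::-1])
E
```

```text
red top [([296, 202, 22, 26, 143], [306.3, 214.5]), ([340, 213, 17, 19, 209], [347.9, 222.2])]
red side [([321, 190, 21, 22, 339], [330.6, 200.6]), ([271, 237, 38, 13, 263], [290.7, 243.6])]
black top [([294, 197, 4, 6, 18], [295.2, 199.6]), ([365, 200, 17, 8, 45], [371.6, 204.8]), ([329, 220, 4, 17, 41], [330.6, 228.2])]
black side [([305, 203, 16, 8, 58], [313.8, 206.8]), ([310, 231, 16, 19, 95], [318.6, 237.9]), ([265, 233, 6, 16, 82], [267.4, 240.0])]
white top [([365, 185, 20, 17, 270], [374.7, 192.6]), ([304, 216, 26, 18, 222], [318.1, 225.8]), ([311, 220, 4, 3, 10], [312.5, 221.2]), ([324, 258, 9, 2, 10], [327.8, 258.5])]
white side [([302, 183, 22, 14, 232], [312.5, 189.1]), ([327, 195, 9, 3, 9], [331.0, 196.0]), ([317, 208, 18, 17, 128], [323.3, 217.5]), ([290, 233, 32, 24, 232], [308.0, 245.8]), ([300, 238, 5, 4, 11], [302.2, 239.5]), ([341, 251, 29, 24, 190], [356.6, 262.8])]
```

View pics/crop1.png

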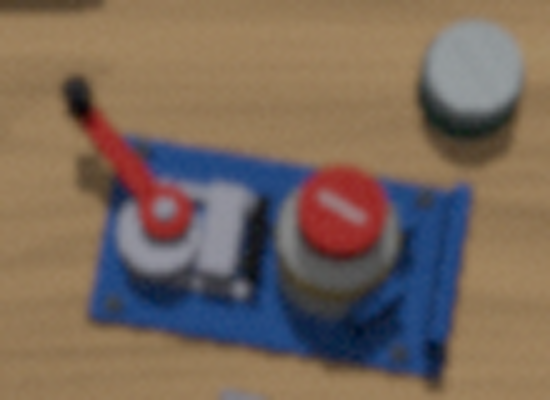

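The crop shows the cap bar at top-image (348.4,221.4), the bolt at (313,221.8) and the knob top near (295.5,197.5).

```bash
python3 - <<'E'
from h import *
t=cap("top"); s=cap("side")
P={}
for n,a,b in(("cap",(348.4,221.4),(331,196)),("bolt",(312.8,221.6),(302.2,239.5)),("knob",(295.4,197.6),(267.6,234.5))):
    X,e=tri([(t,np.array(a)),(s,np.array(b))]); P[n]=X; print(n,X.round(1),np.round(e,1))
print(plane(t,(348.4,221.4),159),plane(t,(312.8,221.6),83),plane(t,(295.4,197.6),111))
d=P["knob"]-P["bolt"]; print(np.hypot(d[0],d[1]),np.degrees(np.arctan2(d[1],d[0])))
d=P["bolt"]-P["cap"]; print(np.hypot(d[0],d[1]),np.degrees(np.arctan2(d[1],d[0])))
E
python3 shift.py '[[60,48,-29.7,0,0],[60,96,-59.4,0,0],[60,144,-89,0,0],[60,192,-118.7,0,0],[60,240,-148.4,0,0]]'; python3 shift.py '[[60,48,-29.7,0,0],[60,96,-59.4,0,0],[60,144,-89,0,0],[60,192,-118.7,0,0],[60,240,-148.4,0,0]]'; python3 shift.py '[[60,48,-29.7,0,-0.1],[60,96,-59.4,0,-0.2],[60,144,-89,0,-0.3],[60,191.8,-118.8,0,-0.384],[60,191.8,-118.8,0,-0.384]]'
python3 - <<'E'
from h import *
o=bot.get_obs(); print(o["tool_pos"],o["tcp_rot"],o["joint_positions"],o["time"])
c=cap("wrist"); cv2.imwrite("pics/w1.png",c["color"][:,:,::-1])
for n,X in(("knob",(678,62,111)),("bolt",(610,11.7,83)),("cap",(590,-91.6,159))): print(n,proj(c,np.array(X)))
t=cap("top"); print(blobs(t,"black",(285,185,310,210)))
E
```

```text
time: 0.92
tool_pos: [327.3, -303.5, 404.9]
tcp_rot: [3.141, -0.0, 0.251]
contact_force: [0.4, -0.7, -0.5]
grip_width: 60.1
finger_force: 0.0
time: 1.55
tool_pos: [522.8, -99.8, 404.8]
tcp_rot: [3.141, -0.0, 0.252]
contact_force: [0.4, -0.4, 0.5]
grip_width: 60.2
finger_force: 0.0
time: 2.17
tool_pos: [679.4, 64.7, 402.6]
tcp_rot: [-3.14, 0.001, 0.641]
contact_force: [-0.7, -0.2, 0.1]
grip_width: 60.1
finger_force: 0.0
[679.41687829  64.70020679 402.6299985 ] [-3.14018774e+00  7.72344098e-04  6.40588908e-01] [-1.73673979e-02  6.47385619e-01  1.02287964e+00  6.42423008e-04
  1.47279763e+00  9.12777237e-01] 2.175
knob [318.32603107 237.57365002]
bolt [317.60964989 330.6593959 ]
cap [422.87903075 488.65420178]
[([303, 185, 7, 2, 9], [306.1, 185.2]), ([285, 190, 3, 6, 13], [285.8, 193.2])]
```

View pics/w1.png

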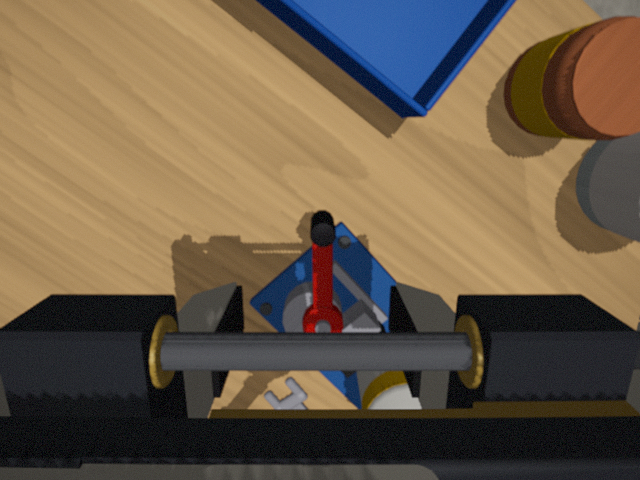

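The wrist image shows the knob post's ends near (322,217) and (322,232), and the bolt at about (322.5,323). The prediction is off by about (+4,-7) px, so I'll refine by casting rays.

```bash
python3 - <<'E'
from h import *
c=cap("wrist"); o=bot.get_obs(); print(o["tool_pos"],o["tcp_rot"])
print("cam",-np.array(c["R"]).T@c["t"])
for z in(78,111): print(z,proj(c,np.array((678,62,z))))
print([b for b in blobs(c,"black",(290,190,350,260))],blobs(c,"red",(280,190,360,350),50),blobs(c,"white",(300,300,345,345)))
h=c["hsv"]; print("col",h[200:262:3,322,2].tolist())
for uv,z in(((322,232),111),((322,218),111),((322.5,323),83)): print(uv,z,plane(c,uv,z).round(1))
E
```

```text
[677.59698649  61.00149137 404.3338066 ] [-3.14138038e+00  1.13119907e-03  6.35172614e-01]
cam [737.07911096 105.4463507  382.78676847]
78 [315.7962928 221.0728782]
111 [315.77171501 232.55743647]
[([308, 206, 25, 35, 688], [319.6, 223.4]), ([337, 236, 6, 8, 22], [338.7, 240.0])] [([301, 238, 41, 95, 2096], [320.1, 290.0])] [([314, 325, 4, 5, 11], [315.5, 326.8]), ([339, 324, 6, 8, 37], [342.0, 328.2])]
col [182, 186, 32, 15, 6, 26, 44, 43, 42, 34, 26, 35, 21, 18, 101, 110, 106, 108, 105, 106, 112]
(322, 232) 111 [680.8  58.9 111. ]
(322, 218) 111 [688.5  64.6 111. ]
(322.5, 323) 83 [615.4   9.2  83. ]
```

```bash
python3 - <<'E'
from h import *
c=cap("wrist"); o=bot.get_obs(); print(o["tool_pos"],o["tcp_rot"])
m=mask(c,"red"); ys,xs=np.nonzero(m[300:345,290:352]); print("hub rows",[(y+300,int(xs[ys==y].min())+290,int(xs[ys==y].max())+290) for y in range(0,36,4) if (ys==y).any()])
m=mask(c,"black"); ys,xs=np.nonzero(m[200:250,295:336]); print([(y+200,int(xs[ys==y].min())+295,int(xs[ys==y].max())+295) for y in range(0,45,3) if (ys==y).any()])
print(plane(c,(319.8,228.5),111).round(1))
for uv in((320,317),(320,321)): print(plane(c,uv,78).round(1))
E
```

```text
[677.43251572  60.53564251 404.82525709] [3.14148496e+00 6.02398314e-04 6.34475317e-01]
hub rows [(300, 308, 330), (304, 304, 333), (308, 302, 336), (312, 301, 339), (316, 300, 340), (320, 301, 340), (324, 301, 338), (328, 303, 337), (332, 306, 335)]
[(206, 314, 323), (209, 310, 327), (212, 309, 328), (215, 308, 329), (218, 308, 329), (221, 308, 331), (224, 307, 330), (227, 307, 330), (230, 307, 330), (233, 309, 329), (236, 311, 327), (239, 318, 322)]
[681.6  60.6 111. ]
[616.1  11.5  78. ]
[613.2   9.4  78. ]
```

```bash
python3 shift.py '[[60,1,1,48,0],[60,1,1,96,0],[60,1,1,134,0],[60,1,1,144.5,0],[60,1,1,144.5,0]]'; python3 shift.py '[[5,0,0,0,0],[5,0,0,0,0],[5,0,0,0,0],[5,0,0,0,0]]'; python3 - <<'E'
from h import *
t=cap("top"); cv2.imwrite("pics/c3.png",cv2.resize(t["color"][160:260,270:390],None,fx=4,fy=4,interpolation=2)[:,:,::-1])
o=bot.get_obs(); print(o["tool_pos"],o["contact_force"],o["grip_width"])
E
```

```text
time: 3.0
tool_pos: [679.3, 60.4, 261.1]
tcp_rot: [3.141, -0.0, 0.635]
contact_force: [0.1, 0.1, 1.2]
grip_width: 60.6
finger_force: 0.0
time: 3.5
tool_pos: [679.3, 61.3, 260.5]
tcp_rot: [3.141, -0.0, 0.636]
contact_force: [0.3, -0.8, -1.2]
grip_width: 24.6
finger_force: 0.0
[679.29786434  61.27331936 260.38952339] [-0.03781931 -0.21217096 -0.29991193] 20.7179814601795
```

```bash
python3 shift.py '[[5,0,0,0,0],[5,0,0,0,0],[5,0,0,0,0]]'
```

```text
time: 3.92
tool_pos: [679.4, 61.1, 260.3]
tcp_rot: [3.141, -0.0, 0.636]
contact_force: [1.2, -0.8, 0.9]
grip_width: 17.1
finger_force: 30.0
```

```bash
python3 shift.py '[[5,-1,-12.7,0,-0.15],[5,-3.8,-25.1,0,-0.3],[5,-8.5,-37,0,-0.45],[5,-14.8,-48,0,-0.6],[5,-22.8,-57.9,0,-0.75]]'; python3 shift.py '[[5,0,0,0,0]]'
```

```text
time: 4.55
tool_pos: [626.5, 92.9, 260.3]
tcp_rot: [3.14, 0.003, 1.391]
contact_force: [1.7, -11.2, 0.2]
grip_width: 17.1
finger_force: 30.0
time: 4.68
tool_pos: [625.9, 93.0, 260.3]
tcp_rot: [-3.141, 0.003, 1.388]
contact_force: [-1.5, -6.9, 2.5]
grip_width: 17.2
finger_force: 30.0
```

```bash
python3 shift.py '[[5,-2,-12.7,0,-0.15],[5,-4.8,-25.1,0,-0.3],[5,-9.5,-37,0,-0.45],[5,-15.8,-48,0,-0.6],[5,-23.8,-57.9,0,-0.75]]'; python3 shift.py '[[5,0,0,0,0]]'
```

```text
time: 5.3
tool_pos: [566.5, 79.8, 260.4]
tcp_rot: [3.139, 0.005, 2.14]
contact_force: [10.7, -10.5, -7.4]
grip_width: 17.3
finger_force: 30.0
time: 5.42
tool_pos: [566.5, 79.7, 260.4]
tcp_rot: [3.139, 0.005, 2.137]
contact_force: [7.5, -9.2, -4.8]
grip_width: 17.2
finger_force: 30.0
```

```bash
python3 shift.py '[[5,-1.5,-4,0,-0.05],[5,-2,-8,0,-0.08],[5,-2,-8,0,-0.08]]'
```

```text
time: 5.8
tool_pos: [564.3, 77.5, 260.6]
tcp_rot: [3.124, 0.007, 2.214]
contact_force: [29.6, 14.3, -21.3]
grip_width: 17.0
finger_force: 30.0
```

```bash
python3 - <<'E'
from h import *
o=bot.get_obs(); P=np.array(o["tool_pos"])[:2]; 
for q in((610.9,10.7),(612,11)): d=P-q; print(np.degrees(np.arctan2(d[1],d[0])),np.hypot(*d))
t=cap("top"); cv2.imwrite("pics/c3.png",cv2.resize(t["color"][160:260,270:390],None,fx=5,fy=5,interpolation=2)[:,:,::-1])
E
```

```text
124.89346396863237 81.40032905858546
125.64574017993046 81.7905712524164
```

```bash
python3 shift.py '[[5,0,3,0,0],[40,0,3,0,0],[40,0,3,0,0],[40,0,3,0,0],[40,0,3,0,0]]'; python3 shift.py '[[60,0,0,0,0],[60,0,0,-40,0],[80,0,0,-90,0],[80,0,0,-140,0],[80,0,0,-140,0]]'
python3 - <<'E'
from h import *
c=cap("wrist");cv2.imwrite("pics/w2.png",c["color"][:,:,::-1])
o=bot.get_obs(); print(o["tool_pos"],o["tcp_rot"],o["joint_positions"])
for n,X in(("knob",(563,81,111)),("bolt",(612,11,83)),("cap",(590,-91.6,159))): print(n,proj(c,np.array(X)))
E
```

```text
time: 6.48
tool_pos: [561.7, 77.3, 260.1]
tcp_rot: [-3.141, -0.0, 2.216]
contact_force: [-0.8, -0.5, 0.5]
grip_width: 39.9
finger_force: 0.0
time: 7.1
tool_pos: [562.4, 77.4, 404.7]
tcp_rot: [3.135, 0.005, 2.216]
contact_force: [-0.3, -0.6, -0.1]
grip_width: 79.5
finger_force: 0.0
[561.97592244  77.34868268 402.0055132 ] [3.13841193e+00 2.47012877e-03 2.21575850e+00] [ 1.70503015e-03  4.20818769e-01  1.41089683e+00 -7.11217689e-05
  1.30585042e+00 -6.43242587e-01]
knob [317.23855493 227.6796182 ]
bolt [313.09465038 322.75243992]
cap [195.06991603 468.88710745]
```

View pics/w2.png

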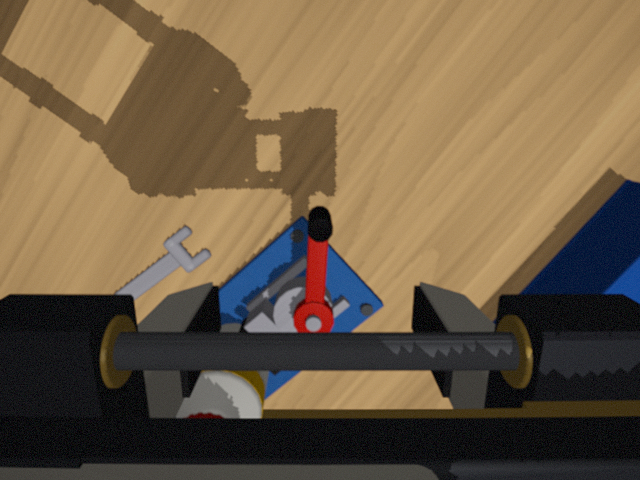

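The lever now points at 45° to the clamp's edges, with the knob at (319,224) and the bolt at (313,323). The gripper is clear of it. Next I move the wrist camera over the cap.

```bash
python3 shift.py '[[91,-45,-16,0,0],[91,-90,-32,0,0],[91,-135,-48,0,0],[91,-180,-64,0,0],[91,-225,-80,0,0]]'; python3 shift.py '[[91,0,0,0,0],[91,0,0,0,0]]'
python3 - <<'E'
from h import *
c=cap("wrist");cv2.imwrite("pics/w3.png",c["color"][:,:,::-1])
o=bot.get_obs(); print(o["tool_pos"],o["tcp_rot"])
print(proj(c,np.array((590,-92,159))),blobs(c,"red",(0,0,640,480),100),blobs(c,"black",(300,60,640,330),50))
t=cap("top"); s=cap("side")
print(blobs(t,"red",(285,185,385,260)),blobs(s,"red",(255,180,370,275)),blobs(t,"white",(340,213,358,232),3),blobs(s,"white",(322,190,340,200),3),blobs(t,"black",(280,220,320,260)))
E
```

```text
time: 7.78
tool_pos: [633.5, -152.0, 398.1]
tcp_rot: [-3.14, -0.003, 2.216]
contact_force: [0.9, -0.2, 0.2]
grip_width: 90.7
finger_force: 0.0
time: 8.02
tool_pos: [633.1, -150.3, 398.6]
tcp_rot: [-3.14, -0.003, 2.215]
contact_force: [0.2, 0.1, 0.6]
grip_width: 90.8
finger_force: 0.0
[ 633.1044878  -149.6532967   399.12826678] [-3.14058315e+00 -2.12077203e-03  2.21641763e+00]
[318.36891845 124.30935935] [([414, 0, 51, 47, 1573], [438.1, 21.7]), ([271, 77, 101, 105, 7538], [320.9, 129.1])] [([334, 60, 57, 60, 737], [362.6, 86.4]), ([598, 127, 42, 35, 362], [624.9, 140.7]), ([323, 246, 64, 37, 590], [349.0, 256.2]), ([426, 286, 40, 44, 984], [440.2, 313.3]), ([519, 292, 121, 38, 3856], [584.9, 310.7])]
[([291, 218, 26, 21, 137], [303.4, 228.4])] [([321, 190, 21, 22, 339], [330.7, 200.7]), ([296, 237, 13, 20, 155], [302.0, 246.0])] [] [([322, 190, 2, 3, 4], [322.2, 190.8]), ([327, 195, 9, 3, 9], [331.0, 196.0])] [([288, 234, 4, 6, 15], [289.1, 236.9])]
```

View pics/w3.png

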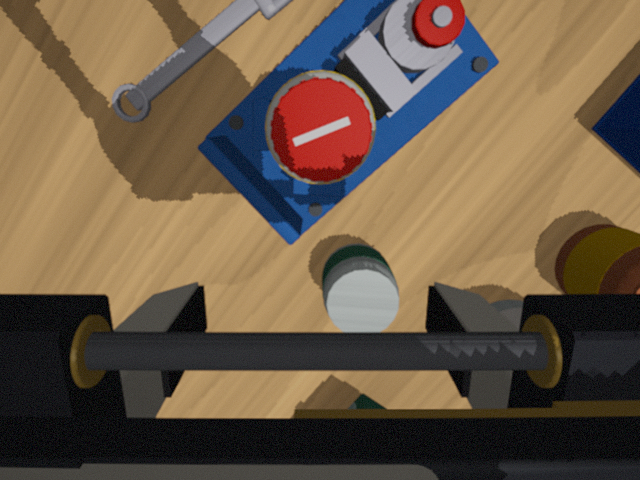

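The wrist view shows the cap with its bar centred near (322,131) and the jaw's pad against the bottle.

```bash
python3 - <<'E'
from h import *
c=cap("wrist");s=cap("side");t=cap("top");o=bot.get_obs(); print(o["tool_pos"],o["tcp_rot"])
w=blobs(c,"white",(280,100,360,160),20); r=blobs(c,"red",(250,60,390,200),100); print(w,r)
uv=np.array(w[0][1])
print(plane(c,uv,159)); X,e=tri([(c,uv),(s,np.array((331,196.)))]); print(X,e)
k=tri([(t,np.array((289.3,235.)))]*1+[(s,np.array((296,250.)))]) if 0 else plane(t,(289.3,235),111); print("knob",k,np.degrees(np.arctan2(k[1]-11.7,k[0]-610.5)))
P=(plane(c,uv,159)+X)/2; P=P[:2]; y=o["tcp_rot"][2]; d=P-np.array(o["tool_pos"][:2]); print(P, d@[np.cos(y),np.sin(y)],d@[np.sin(y),-np.cos(y)])
E
```

```text
[ 633.27761608 -149.52899757  400.44180685] [3.14153023e+00 2.01968572e-04 2.21714626e+00]
[([291, 118, 57, 28, 494], [319.2, 131.7])] [([269, 79, 101, 103, 7416], [319.2, 129.8])]
[593.03102069 -93.92756129 159.        ]
[592.31193804 -94.31745965 159.10215596] [1.6016046729717952, 0.3282138377155701]
knob [564.48403714  81.23554004 111.        ] 123.49506815402894
[592.67147937 -94.12251047] 68.68643076917152 0.9546623997946639
```

```bash
python3 shift.py '[[91,40,0.6,0,0],[91,70,0.6,0,0],[91,70,0.6,40,0],[91,70,0.6,80,0],[91,70,0.6,93,0]]'; python3 shift.py '[[45,0,0,0,0],[45,0,0,0,0],[45,0,0,0,0],[45,0,0,0,0],[45,0,0,0,0]]';python3 shift.py '[[45,0,0,0,0],[45,0,0,0,0],[45,0,0,0,0]]'
```

```text
time: 8.95
tool_pos: [591.1, -93.6, 305.3]
tcp_rot: [-3.139, -0.003, 2.217]
contact_force: [0.0, 0.7, 0.7]
grip_width: 90.8
finger_force: 0.0
time: 9.57
tool_pos: [592.2, -94.0, 308.0]
tcp_rot: [3.139, 0.001, 2.216]
contact_force: [2.9, 2.2, 3.2]
grip_width: 51.7
finger_force: 30.0
time: 9.95
tool_pos: [592.3, -93.9, 308.0]
tcp_rot: [3.14, 0.002, 2.216]
contact_force: [4.2, 3.2, 4.2]
grip_width: 51.5
finger_force: 30.0
```

```bash
python3 shift.py '[[45,0,1,3,0],[45,0,1,6,0],[45,0,1,6,0],[45,0,1,6,0]]'
```

```text
time: 10.45
tool_pos: [592.6, -93.8, 302.4]
tcp_rot: [3.141, 0.002, 2.216]
contact_force: [0.1, 2.1, 7.8]
grip_width: 51.5
finger_force: 30.0
```

```bash
python3 shift.py '[[45,0,0,0,-0.15],[45,0,0,0,-0.3],[45,0,0,0,-0.45],[45,0,0,0,-0.6],[45,0,0,0,-0.75]]';  python3 - <<'E'
from h import *
o=bot.get_obs(); print(o["moment"],o["tool_pos"],o["contact_force"])
c=cap("wrist"); r=blobs(c,"white",(200,0,460,479),60); print(r)
s=cap("side"); print(blobs(s,"white",(318,188,345,203),3),blobs(s,"red",(310,180,350,225)))
cv2.imwrite("pics/s4.png",cv2.resize(np.hstack([s["color"][160:280,260:380],cv2.resize(c["color"],(160,120))]),None,fx=2.8,fy=2.8,interpolation=2)[:,:,::-1])
E
```

```text
time: 11.08
tool_pos: [592.8, -94.0, 302.8]
tcp_rot: [-3.141, 0.003, 2.971]
contact_force: [1.5, -0.3, 8.4]
grip_width: 52.0
finger_force: 30.0
[ 0.15098787 -0.38849274 -0.19411205] [592.84571056 -93.97914524 302.75421195] [ 1.48334919 -0.25528606  8.38244567]
[([200, 25, 216, 72, 6438], [314.8, 52.3]), ([395, 191, 65, 13, 551], [431.2, 195.9]), ([242, 207, 149, 82, 6196], [317.7, 241.7]), ([399, 209, 61, 92, 4167], [428.0, 253.1]), ([338, 325, 20, 7, 80], [349.3, 329.0])]
[] [([328, 193, 14, 20, 179], [334.7, 203.9])]
```

View pics/s4.png

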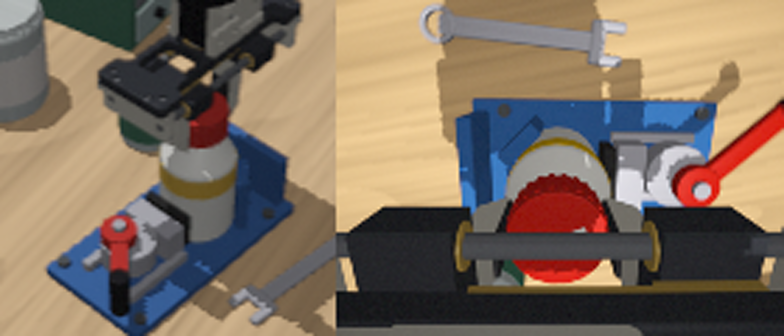

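The cap is held between the pads with the lever locked. The right end of the bar shows just above the gripper rod, as it did before the turn, so the cap appears to be turning with the tool.

```bash
python3 shift.py '[[45,0,0,0,-0.15],[45,0,0,0,-0.3],[45,0,0,0,-0.45],[45,0,0,0,-0.6],[45,0,0,0,-0.75]]'; python3 shift.py '[[45,0,0,0,0]]'; python3 - <<'E'
from h import *
o=bot.get_obs(); print(o["moment"],o["joint_positions"])
t=cap("top"); m=cap("wrist"); print(blobs(m,"white",(260,200,400,300),5), blobs(m,"red",(240,200,400,300),50))
E
```

```text
time: 11.8
tool_pos: [592.8, -93.9, 302.8]
tcp_rot: [-3.139, 0.002, -2.563]
contact_force: [0.3, 1.8, 9.9]
grip_width: 51.6
finger_force: 30.0
time: 11.92
tool_pos: [592.8, -93.9, 302.7]
tcp_rot: [-3.139, 0.001, -2.565]
contact_force: [0.6, 1.2, 9.5]
grip_width: 52.0
finger_force: 30.0
[ 0.4428158  -0.2050631   0.23144423] [-2.84548641e-01  5.69528050e-01  1.44939904e+00 -5.74957518e-04
  1.12004637e+00 -2.43129899e+00]
[([260, 209, 131, 80, 5222], [325.3, 240.2]), ([396, 260, 4, 3, 5], [397.4, 261.2])] [([250, 249, 133, 51, 4888], [315.7, 278.7])]
```

```bash
python3 shift.py '[[45,0,0,-4,0],[45,0,0,-9,0],[45,0,0,-14,0],[45,0,0,-14,0]]'; python3 - <<'E'
from h import *
s=cap("side");c=cap("wrist"); print(bot.get_obs()["contact_force"])
cv2.imwrite("pics/s5.png",cv2.resize(np.hstack([s["color"][140:260,260:380],cv2.resize(c["color"],(160,120))]),None,fx=2.8,fy=2.8,interpolation=2)[:,:,::-1])
E
```

```text
time: 12.52
tool_pos: [592.4, -93.6, 314.8]
tcp_rot: [3.141, -0.001, -2.567]
contact_force: [2.8, 1.9, -1.7]
grip_width: 51.9
finger_force: 30.0
[ 2.94087009  2.25620815 -2.0489228 ]
```

View pics/s5.png

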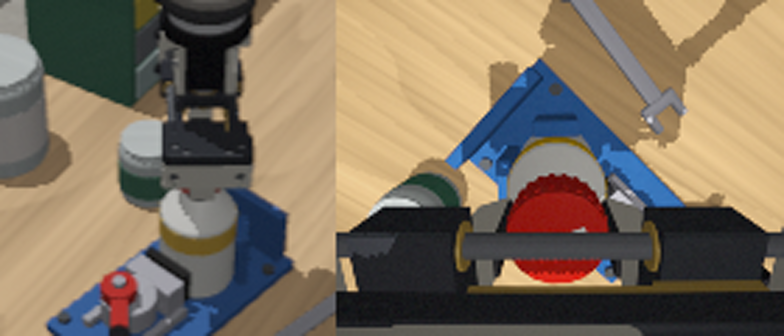

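The cap sits unchanged in the gripper and comes up with almost no force. Now I lift it straight up.

```bash
python3 shift.py '[[45,0,0,-15,0],[45,0,0,-40,0],[45,0,0,-65,0],[45,0,0,-82,0],[45,0,0,-90,0]]'; python3 shift.py '[[45,0,0,0,0],[45,0,0,0,0],[45,0,0,0,0],[45,0,0,0,0]]'; python3 - <<'E'
from h import *
s=cap("side");t=cap("top"); o=bot.get_obs(); print(o["contact_force"],o["dq"])
cv2.imwrite("pics/s6.png",cv2.resize(np.hstack([s["color"][100:280,240:400],t["color"][150:330,270:430]]),None,fx=2.4,fy=2.4,interpolation=2)[:,:,::-1])
E
```

```text
time: 13.25
tool_pos: [592.1, -93.9, 406.6]
tcp_rot: [-3.14, -0.0, -2.568]
contact_force: [-0.1, 0.4, 0.4]
grip_width: 51.7
finger_force: 30.0
time: 13.75
tool_pos: [592.5, -93.6, 404.7]
tcp_rot: [3.141, -0.001, -2.567]
contact_force: [0.5, -0.4, -0.6]
grip_width: 51.9
finger_force: 30.0
[-0.08996277  0.08083064 -0.10648782] [-5.71832345e-04 -2.95102833e-03 -3.46673690e-04  9.79728507e-04
  6.33854500e-05  2.63037835e-05]
```

View pics/s6.png

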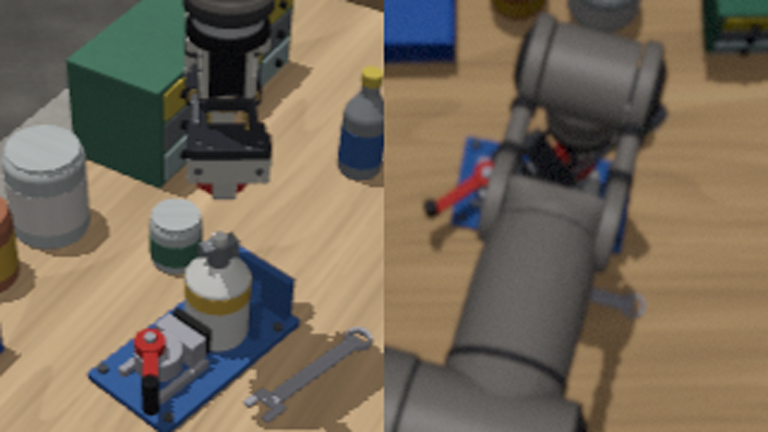

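The cap is off and held in the gripper above the bare bottle neck. The bottle stands in the clamp, the lever is locked and the arm is still, so I'm handing in.

```bash
python3 -c "
from plant import bot, imaging
print(bot.close_job())"
```

```text
the job is handed in; nothing more can be done
None
```

The job is handed in at about 14 s of the 51 s allowed: lever swung to its end stop with the jaw on the bottle, cap pressed, turned about 86° counterclockwise and lifted off, now held still about 97 mm above where it started; the hand-in returned no verdict.

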